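Set the touch-start mixer and load the specimen cup

TASK

Set the vortex mixer for the orange-capped specimen cup and load it. The speed dial on the sloping panel has no scale, so turn it anticlockwise to its stop (firmly home, without forcing it), then four clicks clockwise and let go; only then, because the mixer is touch-start, set the near orange-capped cup (right of the mixer) down upright, without dropping it, in the middle of the cup seat so that it holds the red start pin fully down. Leave the blue-capped cup next to it, the cuvette box by the mixer and the dropper bottle where they are.

Things in the scene. Friction and masses are not known exactly. Their poses are not given: they have to be found in the camera images.
- mixer: White vortex mixer, 220 deep (x) x 150 wide (y) x 99 mm high to its flat top, fixed to the worktop, origin under its centre; its -x side is the front. The front 85 mm is a panel rising at 40 degrees towards the back, from z 28 mm at x -115 mm to z 99 mm at x -30 mm; the flat top lies behind it. It carries the cup seat behind and the dial in front; its x, y axes turn with its yaw.
- dial_axis (a point): Point on the axis of the black knurled speed dial, 26 mm out from the panel: the height to grip the dial at. Fixed to the panel, does not turn with the dial. z axis: along the dial's axis, out of the panel (40 degrees from vertical, leaning to the mixer's front); x axis: up the slope; y axis: to the mixer's left. The dial is a round knob, 45 mm in diameter and standing 10 to 38 mm out of the panel, on a 54 mm skirt 7 mm high; the panel round it is free.
- dial (a joint): Turn of the dial in rad, 0 on its stop, growing clockwise as seen facing the panel (a negative turn about dial_axis z). Spring clicks 0.393 rad apart: the notches beyond the stop lie at 0.34, 0.74, 1.13, 1.52, 1.92 and so on to 4.7, and the dial jumps into the nearest when let go; at 0 the spring holds it against the stop. A short white index line on the knob's top turns with it. A click takes about 0.15 N m.
- dial_stop: Steel peg inside the panel that ends the dial's anticlockwise turn, 25 mm from the dial axis (hidden). It withstands 1.5 N m (60 N on the peg).
- seat (a point): Centre of the cup seat's floor, 113 mm above the worktop: a black round dish on the mixer's top, 70 mm inside, its rim 7 mm above the floor and 80 mm across outside. Axes as the mixer.
- touch_pin (a joint): Red start pin, 10 mm across, in the middle of the cup seat's floor, standing 5.5 mm above it: 0 released, 0.005 m pressed fully down. The spring needs 0.5 N; a cup standing in the seat holds it down by its weight.
- cup_orange_center (a point): Centre, half-way up, of the specimen cup with the orange screw cap that stands near the robot, right of the mixer (another stands far off at the left, out of reach): 64 mm high, 80 to 125 g, body 57 mm across and 52 mm high, cap 62 mm across above that. z axis up through the cap. Grip the body below the cap.
- cup_blue_center (a point): Centre, half-way up, of an equal cup with a blue cap, standing 100 mm or more from the orange one: not to be moved. To the right of the cups a tall analyser fills the worktop (y below -0.33 m, x above 0.43 m): keep the arm clear of it.
- cuvette_box: White cuvette box with a green knob on its lid, standing left of the mixer, 58 x 82 x 40 mm, origin under its centre: not to be moved.
- dropper_bottle: Brown dropper bottle, 30 mm across, 94 mm high, origin under its centre: not to be moved.
There are look-alikes about, which are no part of the job. What is shaped like the part that bears cup_orange_center but black or pink is not meant.

How it is judged:
By the outcome, as a careful person would: the job done as asked, in the order asked, and still so for the second after the job is handed in, with the robot touching nothing.
It also fails if it takes over 72 s, if anything falls off the work surface, if the arm or the gripper's body presses on something with over 40 N, if the wrist force passes 120 N, or if a joint passes its speed limit or range.

ROBOT

A 6-joint arm with a two-finger parallel gripper is mounted at the origin on a cart in front of the work surface, level with it; the furniture and walls round the work are solid. World frame = base frame: x ahead of the robot, y to its left, z up, the work surface at z = 0. Lengths are in m, angles in rad, forces in N, time in s.
With the tool pointing down it reaches from about 0.425 to 0.95 m from the base axis. Payload 3.5 kg.
Tool frame: the origin (TCP) lies at the very end of the fingers, on their centre line; the grasp point (between the pads) lies 19 mm behind it; z points along the fingers, y is the line along which they close (so a half turn about z gives the same grasp; the last joint's range is limited). The gripper opens to 85 mm and grips with 20 to 120 N. Pads are 22 mm wide; open, the fingers measure 114 mm over their backs; the gripper's body (76 mm by 85 mm) begins 54 mm behind the grasp point. The pads swing forward as they close: fully open they stand 13 mm farther back than shut.
Start: joints at [-1.486, 0.286, 1.577, -0, 1.279, -0.15], TCP at [0.157, -0.656, 0.231] pointing down, gripper open.
Joint ranges: [-2.77, 2.77], [-0.9, 2.22], [0.21, 2.48], [-1.53, 4.67], [0.24, 2.81], [-2.84, 2.84]. Speed limits (rad/s): [2.79, 2.79, 3.14, 3.14, 3.14, 3.14].

INTERFACE

Orientations are given as a 3x3 rotation matrix whose columns are the frame's x, y, z axes.
In Python, from cell import bot gives the robot as it stands. The module is installed in compiled form; this text tells all that it offers.
- The arm moves only by the tool step_arm, never from a script. Its argument "plan" is one flat list of numbers, 6 for each row, row after row: the shift along the tool's x, y, z in m, then the turn, a rotation vector about the tool's x, y, z in degrees. A call has 1 to 8 rows; each row is the pose to reach, as a shift and turn from the pose commanded when the call began, along the tool's axes at that moment; what a row does not reach only later rows make up. A row lasts 1/12 s, in which the tool goes at most 41.7 mm and 7.16 degrees, less where a joint would pass 70% of its speed; a pose out of reach is approached as far as the arm can. A call with a gripper value outside its range is refused whole. "gripper" is the finger opening in m, from 0 to 0.0854, set as the call begins (left out, the last holds). The fingers move at their own pace and stop on an object; "grip_force" is the grip in N (left out, the last holds). Time passes only in rows, so rows that repeat a pose let the fingers close. It gives the time, the measured TCP pose, the force, the opening and the grip force at its end, in the units of the state.
- bot.observe(): the state, without advancing time (a new reading comes with each control period).
- bot.camera(name): name is "scene" or "side" or "wrist"; returns the picture (384x512x3 uint8, red, green, blue); there is no depth.
- bot.camera_params(name): a dict with "fx", "fy", "cx", "cy" (pixels), "xyz" and "orientation" of the camera in the world. Camera axes: x right, y down, z forward; pixel columns grow to the right and rows downward; lengths in m; the calibration is good to about 2 mm. A picture is of the moment at which its call begins: read the wrist's pose just before it. camera_params takes no time and is no camera call; for the wrist camera it gives the pose at the moment of the call.
- bot.finish_job(): hands the job in; it is judged then, once.
Trained networks look in the newest picture that a camera, given by its name, has taken for a name from the list of things; names that differ only in an ending like _2 or _b are one class to them, and where a whole thing is asked for, a point or a joint stands for the part that bears it (a point fixed in the world has none). Each returns a list of dicts, best first, with "p" (0 to 1); they miss things now and then, are a little off and sometimes report something else, mostly with a low value. They report only what shows in the picture. A call takes as long as a camera call. They do not tell look-alikes from the thing itself.
- bot.outline_of(thing, camera): "region" (384x512 bool, what is visible of it) and "extent" ([left, top, right, bottom] in pixels, round what is visible of it).
The state is a dict: "t": time; "joints": joint angles; "dq": joint speeds; "joint_torque": joint torques, N m; "position": TCP position; "eef_rot": TCP orientation; "ft_force": force on the tool from outside, world axes, zero at the start; "wrist_torque": the same for the moment, N m; "width": finger opening in m; "grip_force": force on a finger pad.
Only numpy, scipy, OpenCV 4.12 (cv2) and the standard library are available. Lean on these libraries where they do the work, as an engineer would, in place of code of your own. Each camera call takes 0.05 s, during which the arm holds its last target. There are 200 camera calls.

## Working session

There is one attempt and no reset: what is moved stays moved. The work goes in short steps, Python scripts to look and compute and a tool call to move; the robot and the scene stay as the last step left them, time stands still between calls to the robot, and variables do not carry over. Pictures are saved under pics/ and viewed, at most 10 in all, crops included, and the job is handed in when it is done.

Besides the shell and the picture viewer there is one more tool, called after "Call:" in YAML: its name, and indented under it one key for each argument. step_arm: Moves the arm, as the interface text tells. Its arguments: {"type":"object","properties":{"plan":{"type":"array"},"gripper":{"type":"number"},"grip_force":{"type":"number"}},"required":["plan"]}

```bash
mkdir -p pics; cat > h.py <<'E'
from cell import bot
import numpy as np, cv2
def save(n,f): cv2.imwrite('pics/'+f, cv2.cvtColor(n,cv2.COLOR_RGB2BGR))
def ray(P,u,v):
    d=np.array([(u-P['cx'])/P['fx'],(v-P['cy'])/P['fy'],1.]); return np.array(P['xyz']),np.array(P['orientation'])@d
def onz(P,u,v,z):
    o,d=ray(P,u,v); return o+d*(z-o[2])/d[2]
def proj(P,X):
    c=np.array(P['orientation']).T@(np.array(X)-P['xyz']); return P['fx']*c[0]/c[2]+P['cx'],P['fy']*c[1]/c[2]+P['cy']
E
python3 - <<'E'
from h import *
s=bot.observe(); print(s['position'],np.round(s['eef_rot'],3),s['t'])
ims=[]
for c in('scene','side'):
    im=bot.camera(c); P=bot.camera_params(c); ims.append(im); print(c,np.round(P['xyz'],3),np.round(P['orientation'],3).tolist(),P['fx'])
    for t in('mixer','dial','seat','touch_pin','cup_orange_center','cuvette_box','dropper_bottle'):
        for r in bot.outline_of(t,c): print(c,t,round(r['p'],2),np.round(r['extent']).tolist(), int(r['region'].sum()))
save(cv2.resize(ims[0],(800,600)),'scene.png'); save(cv2.resize(ims[1],(800,600)),'side.png')
E
```

```text
[ 0.15700471 -0.65580449  0.22991067] [[ 0.973  0.233 -0.   ]
 [ 0.233 -0.973  0.002]
 [ 0.    -0.002 -1.   ]] 0.0
scene [-0.185  0.535  0.639] [[-0.503, -0.463, 0.73], [-0.864, 0.277, -0.42], [-0.008, -0.842, -0.539]] 360.2692680845752
scene mixer 0.79 [172.0, 178.0, 269.0, 255.0] 4585
scene dial 0.75 [228.0, 205.0, 246.0, 230.0] 295
scene seat 0.66 [171.0, 178.0, 263.0, 256.0] 4571
scene cup_orange_center 0.85 [289.0, 174.0, 312.0, 204.0] 452
scene cup_orange_center 0.81 [302.0, 199.0, 319.0, 230.0] 515
scene cup_orange_center 0.79 [326.0, 188.0, 347.0, 216.0] 498
scene cuvette_box 0.79 [152.0, 230.0, 188.0, 268.0] 757
scene dropper_bottle 0.52 [273.0, 158.0, 282.0, 186.0] 170
side [0.188 1.005 1.153] [[-0.927, -0.283, 0.247], [-0.376, 0.676, -0.634], [0.012, -0.68, -0.733]] 454.30783771357875
side mixer 0.68 [189.0, 197.0, 265.0, 258.0] 3914
side dial 0.82 [247.0, 212.0, 267.0, 235.0] 286
side seat 0.64 [191.0, 197.0, 267.0, 256.0] 3830
side cup_orange_center 0.85 [282.0, 180.0, 299.0, 206.0] 358
side cup_orange_center 0.72 [289.0, 159.0, 304.0, 182.0] 291
side cup_orange_center 0.72 [251.0, 159.0, 274.0, 181.0] 334
side cuvette_box 0.85 [205.0, 262.0, 228.0, 295.0] 586
side dropper_bottle 0.36 [207.0, 260.0, 227.0, 294.0] 567
```

View pics/scene.png

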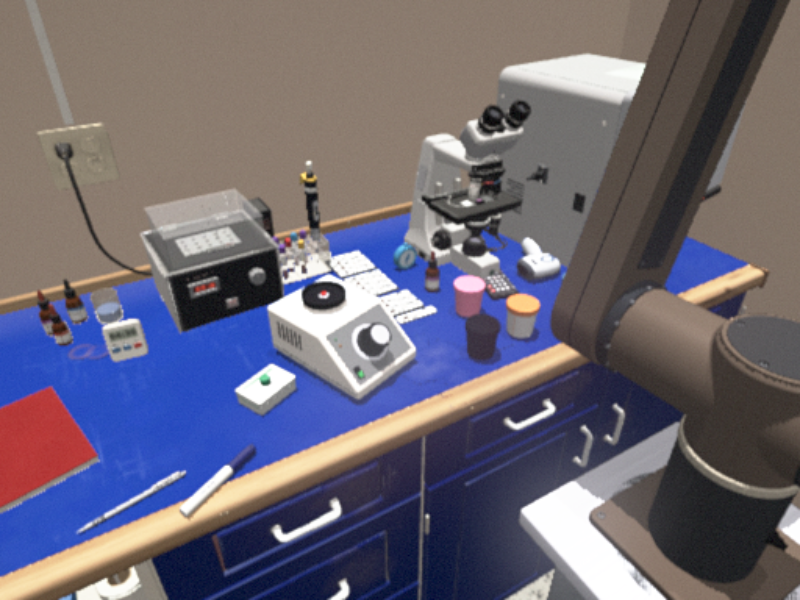

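View pics/side.png

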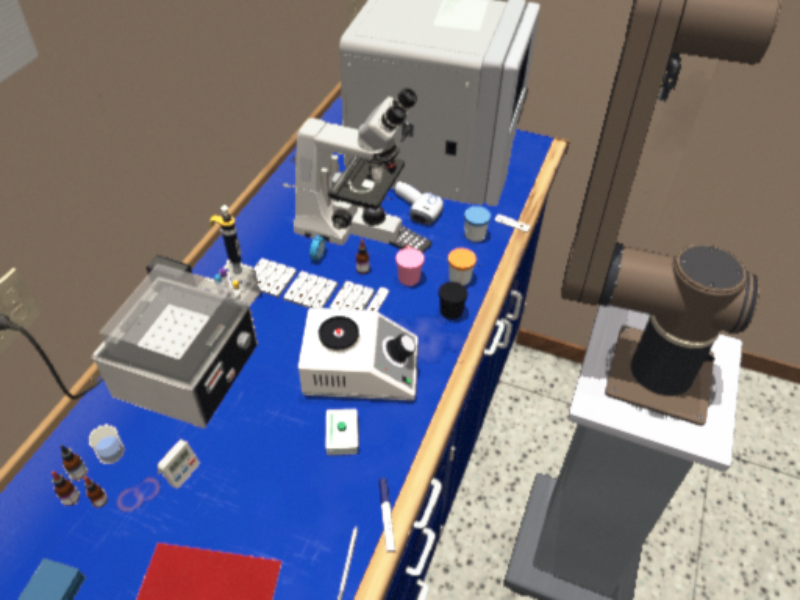

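The scene view shows the mixer with its dial at (375,340) and red pin at (323,294). The orange cup is at (522,316), with the black cup at (482,337) and the pink one at (468,296) beside it. In the side view the orange cup is at (462,265), the blue one at (477,224) and the box at (341,432).

```bash
python3 - <<'E'
from h import *
k=1.5625
Ps,Pd=bot.camera_params('scene'),bot.camera_params('side')
def tri(a,b):
    A=[];B=[]
    M=np.zeros((3,3));y=np.zeros(3)
    for P,p in((Ps,a),(Pd,b)):
        o,d=ray(P,p[0]/k,p[1]/k); d/=np.linalg.norm(d); Q=np.eye(3)-np.outer(d,d); M+=Q;y+=Q@o
    return np.linalg.solve(M,y)
for n,a,b in(('pin',(323,294),(338,332)),('dialtop',(378,338),(403,343)),('orangecap',(523,304),(462,258)),('black',(482,322),(453,291)),('pink',(468,283),(410,257)),('boxknob',(265,380),(341,427)),('dropper',(432,256),(363,243))):
    print(n,np.round(tri(a,b),3))
print('blue cap',onz(Pd,477/k,215/k,.064))
for n,p in(('corner front left',(355,392)),('front right',(413,352)),('back left',(273,337))): print(n,onz(Ps,p[0]/k,p[1]/k,0))
for n,p in(('fl',(414,398)),('bl',(304,393))): print(n,onz(Pd,p[0]/k,p[1]/k,0))
E
```

```text
pin [0.6   0.234 0.113]
dialtop [0.485 0.186 0.076]
orangecap [ 0.459 -0.106  0.058]
black [0.444 0.003 0.064]
pink [ 0.564 -0.056  0.065]
boxknob [0.532 0.375 0.028]
dropper [ 0.67  -0.041  0.08 ]
blue cap [ 0.47051471 -0.25076794  0.064     ]
corner front left [0.46120905 0.24652457 0.        ]
front right [0.50316514 0.10752116 0.        ]
back left [0.67785489 0.31189554 0.        ]
fl [0.43634568 0.24603058 0.        ]
bl [0.63995333 0.31787069 0.        ]
```

```bash
cat >> h.py <<'E'
from scipy.spatial.transform import Rotation as Ro
def rel(p,R=None,s=None):
    s=s or bot.observe(); E=np.array(s['eef_rot']); R=E if R is None else R
    print(np.round(E.T@(np.array(p)-s['position']),4).tolist(), np.round(np.degrees(Ro.from_matrix(E.T@R).as_rotvec()),2).tolist())
def tilted(yaw,tilt=40,spin=0):  # tool z into panel, tool y=-mixer y, then spun about tool z
    yw=np.radians(yaw);t=np.radians(tilt)
    z=np.array([np.sin(t)*np.cos(yw),np.sin(t)*np.sin(yw),-np.cos(t)]);y=np.array([np.sin(yw),-np.cos(yw),0])
    return np.c_[np.cross(y,z),y,z]@Ro.from_euler('z',spin,degrees=True).as_matrix()
E
python3 - <<'E'
from h import *
P=bot.camera_params('wrist'); s=bot.observe(); E=np.array(s['eef_rot'])
print(P['fx'],E.T@(np.array(P['xyz'])-s['position']), np.round(E.T@np.array(P['orientation']),3))
for p in((.33,-.42,.25),(.44,-.18,.25),(.45,0,.25),(.40,.16,.20)): rel(p)
rel((.40,.16,.20),tilted(18))
E
```

```text
325.9340383431346 [ 0.06724145  0.00076757 -0.14307698] [[ 0.    -0.963 -0.268]
 [ 1.     0.    -0.   ]
 [ 0.    -0.268  0.963]]
[0.2232, -0.1897, -0.0186] [0.0, 0.0, 0.0]
[0.386, -0.3975, -0.0186] [0.0, 0.0, 0.0]
[0.4376, -0.5703, -0.0186] [0.0, 0.0, 0.0]
[0.4262, -0.7375, 0.0314] [0.0, 0.0, 0.0]
[0.4262, -0.7375, 0.0314] [1.59, 39.98, -4.36]
```

Call:
step_arm:
  plan: [0.056,-0.047,-0.015,0,0,0,0.084,-0.071,-0.02,0,0,0,0.112,-0.095,-0.02,0,0,0,0.14,-0.119,-0.02,0,0,0,0.168,-0.143,-0.02,0,0,0,0.196,-0.167,-0.02,0,0,0,0.223,-0.19,-0.02,0,0,0,0.243,-0.216,-0.02,0,0,0]

```text
t: 1.47
position: [0.3447, -0.3879, 0.2517]
eef_rot: [[0.972, 0.233, 0.001], [0.233, -0.972, -0.001], [0.001, 0.001, -1.0]]
ft_force: [0.7, 0.0, 0.0]
width: 0.0855
grip_force: 0.0
```

```bash
python3 - <<'E'
from h import *
s=bot.observe();print(s['t'],s['position'],np.round(s['joints'],2))
for p in((.44,-.18,.25),(.45,0,.25),(.40,.16,.20)): rel(p)
E
```

```text
1.4667 [ 0.34468289 -0.38788083  0.25168252] [-1.04 -0.08  1.93  0.    1.28  0.29]
[0.1412, -0.1799, 0.0017] [0.0, 0.0, 0.0]
[0.1929, -0.3526, 0.0016] [0.0, 0.0, 0.0]
[0.1816, -0.5199, 0.0515] [0.0, 0.0, 0.0]
```

Call:
step_arm:
  plan: [0.026,-0.032,0,0,0,0,0.051,-0.065,0,0,0,0,0.077,-0.097,0,0,0,0,0.102,-0.13,0,0,0,0,0.128,-0.162,0,0,0,0,0.145,-0.198,0,0,0,0,0.157,-0.238,0,0,0,0,0.168,-0.278,0,0,0,0]

```text
t: 2.13
position: [0.442, -0.0785, 0.2517]
eef_rot: [[0.973, 0.232, 0.001], [0.232, -0.973, -0.0], [0.001, 0.0, -1.0]]
ft_force: [-0.1, 1.0, 0.3]
width: 0.0857
grip_force: 0.0
```

```bash
python3 - <<'E'
from h import *
s=bot.observe();print(s['t'],s['position'],np.round(s['joints'],2))
rel((.43,.16,.22),tilted(18))
E
```

```text
2.1333 [ 0.44199619 -0.07852573  0.25167619] [-0.4  -0.25  2.08  0.    1.31  0.93]
[0.0438, -0.2348, 0.0316] [1.62, 39.93, -4.36]
```

```bash
python3 - <<'E'
from h import *
P=bot.camera_params('wrist'); im=bot.camera('wrist'); save(im,'w1.png')
for r in bot.outline_of('cup_orange_center','wrist'):
    e=r['extent']; hsv=cv2.cvtColor(im,cv2.COLOR_RGB2HSV)[r['region']]; print(r['p'],e,np.median(hsv,0),onz(P,(e[0]+e[2])/2,(e[1]+e[3])/2,.05))
hsv=cv2.cvtColor(im,cv2.COLOR_RGB2HSV); m=((hsv[...,0]>5)&(hsv[...,0]<22)&(hsv[...,1]>170)&(hsv[...,2]>150)).astype(np.uint8)
n,_,st,c=cv2.connectedComponentsWithStats(m)
for i in range(1,n):
    if st[i,4]>200: print(st[i],c[i],onz(P,*c[i],.062), np.ptp([onz(P,st[i,0],c[i][1],.064)[:2],onz(P,st[i,0]+st[i,2],c[i][1],.064)[:2]],axis=0))
E
```

```text
0.89 [228.1, 2.1, 294.3, 77.6] [165.  36. 254.] [ 0.56972521 -0.05999814  0.05      ]
0.88 [244.7, 131.3, 308.4, 188.8] [ 19. 138. 254.] [ 0.4597328  -0.10426389  0.05      ]
0.72 [142.6, 124.4, 204.0, 185.2] [105.  19.  44.] [0.43966321 0.00365211 0.05      ]
```

Call:
step_arm:
  plan: [0.006,-0.03,0.004,0,5.7,-0.6,0.011,-0.06,0.008,0,11.4,-1.2,0.017,-0.09,0.012,0.5,17,-1.8,0.022,-0.12,0.016,1,22.8,-2.4,0.027,-0.15,0.02,1.2,28.5,-3,0.033,-0.18,0.024,1.4,34,-3.6,0.038,-0.21,0.028,1.6,40,-4.4,0.044,-0.235,0.032,1.6,40,-4.4]

```text
t: 2.9
position: [0.4361, 0.1608, 0.2263]
eef_rot: [[0.723, 0.308, 0.618], [0.236, -0.951, 0.199], [0.649, 0.002, -0.76]]
ft_force: [0.4, 0.0, 1.0]
width: 0.0854
grip_force: 0.0
```

```bash
python3 - <<'E'
from h import *
s=bot.observe();print(s['t'],s['position'],np.round(s['joints'],2))
P=bot.camera_params('wrist'); im=bot.camera('wrist'); np.savez('w2.npz',im=im,**P); save(cv2.resize(im,(800,600)),'w2.png')
for t in('dial','seat','mixer'):
  for r in bot.outline_of(t,'wrist'): print(t,r['p'],r['extent'])
E
```

```text
2.9 [0.43607202 0.16078557 0.22634551] [ 0.04 -0.62  2.48  0.31  0.61  1.1 ]
dial 0.72 [206.4, 204.2, 260.6, 261.6]
seat 0.79 [158.7, 72.2, 307.8, 284.0]
mixer 0.63 [157.1, 73.1, 307.1, 278.6]
```

View pics/w2.png

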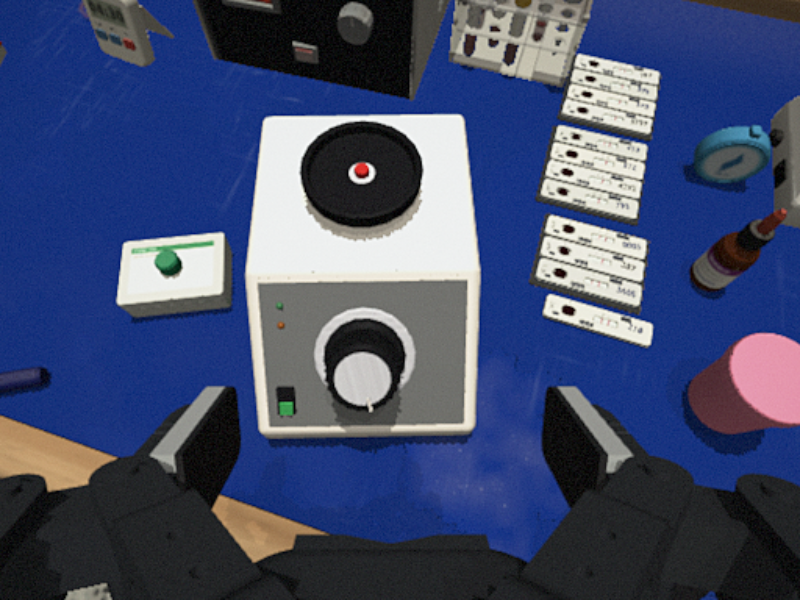

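The wrist view shows the dial's top centre at (362,380) with the white index at (370,406), the pin at (362,172), and the mixer's top corners and ridge line clearly.

```bash
cat > fit.py <<'E'
from h import *
from scipy.optimize import least_squares
P=dict(np.load('w2.npz')); P.pop('im'); k=1.5625
t=np.radians(40); nz=np.array([-np.sin(t),0,np.cos(t)]); ux=np.array([np.cos(t),0,np.sin(t)])
obs=[((110,75,99),(265,117)),((110,-75,99),(465,115)),((-30,75,99),(247,275)),((-30,-75,99),(480,277)),((-115,75,28),(259,434)),((-115,-75,28),(476,431))]
def W(q,X): return np.r_[q[:2],0]+Ro.from_euler('z',q[2]).as_matrix()@(np.array(X))
def res(q):
    r=[]
    for X,p in obs: r+=list(np.array(proj(P,W(q,np.array(X)/1e3)))*k-p)
    r+=list(np.array(proj(P,W(q,[q[3],q[4],.1185])))*k-(362,170))
    d=np.array([-.0725,q[6],.0635])+q[5]*ux
    r+=list(np.array(proj(P,W(q,d+.038*nz)))*k-(362,379))
    r+=list(np.array(proj(P,W(q,d+.007*nz)))*k-(365,357))
    return r
f=least_squares(res,[.56,.21,.3,.05,0,0,0],loss='soft_l1'); q=f.x
print('mixer',q[:2],np.degrees(q[2]),'seat',q[3:5],'dial',q[5:]); print(np.round(f.fun,1).reshape(-1,2).tolist() if len(f.fun)==18 else f.fun)
da=W(q,np.array([-.0725,q[6],.0635])+q[5]*ux+.026*nz); st=W(q,[q[3],q[4],.113])
print('dial_axis',da,'seat',st); np.savez('fit.npz',q=q,da=da,seat=st)
E
python3 fit.py; python3 - <<'E'
from h import *
d=np.load('fit.npz'); yaw=np.degrees(d['q'][2]); da=d['da']
print(np.round(bot.observe()['joints'],3))
for back in(.06,0):
    for sp in(0,): R=tilted(yaw,40,sp); rel(da+R[:,2]*(.019-back),R)
s=bot.observe(); R=tilted(yaw)
# where current axis is vs dial axis
print(R.T@(np.array(s['position'])-da))
E
```

```text
mixer [0.56494623 0.21968961] 18.548199600868976 seat [0.03583001 0.0008643 ] dial [1.96285386e-03 6.45946669e-05]
[[-0.5, -8.4], [1.9, -7.6], [-3.7, 0.2], [3.3, -3.7], [-2.5, 1.1], [0.7, 1.9], [0.0, 0.0], [0.4, -1.2], [-0.4, 1.6]]
dial_axis [0.48177275 0.19185047 0.08467885] seat [0.59864016 0.23190663 0.113     ]
[ 0.035 -0.612  2.484  0.311  0.618  1.095]
[-0.0456, -0.015, 0.0997] [0.3, 0.21, -0.28]
[-0.0454, -0.0154, 0.1597] [0.3, 0.21, -0.28]
[ 0.04591309  0.01473382 -0.14059957]
```

Call:
step_arm:
  plan: [-0.015,-0.005,0.025,0,0,0,-0.03,-0.01,0.05,0,0,0,-0.0455,-0.015,0.075,0.3,0.2,-0.3,-0.0455,-0.015,0.1,0.3,0.2,-0.3,-0.0455,-0.015,0.1,0.3,0.2,-0.3]
  gripper: 0.07

```text
t: 3.52
position: [0.4646, 0.185, 0.1132]
eef_rot: [[0.736, 0.314, 0.6], [0.242, -0.95, 0.2], [0.633, -0.002, -0.775]]
ft_force: [-0.2, 0.6, 0.1]
width: 0.0702
grip_force: 0.0
```

```bash
python3 - <<'E'
from h import *
s=bot.observe();print(s['t'],s['position'],np.round(s['joints'],2))
P=bot.camera_params('wrist'); im=bot.camera('wrist'); np.savez('w3.npz',im=im,**P); save(im,'w3.png')
d=np.load('fit.npz'); da=d['da']; R=tilted(np.degrees(d['q'][2])); print(proj(P,da-R[:,2]*.012),proj(P,da+R[:,2]*.019))
rel(da+R[:,2]*(.019-.06),R);rel(da+R[:,2]*.019,R)
E
```

```text
3.5167 [0.46464161 0.18498424 0.11317501] [ 0.11 -0.27  2.48  0.5   0.28  0.92]
(np.float64(246.74682596669754), np.float64(241.13852318071562)) (np.float64(247.13574642076455), np.float64(221.0404656066185))
[-0.0061, -0.0011, -0.0059] [0.12, 0.59, -0.27]
[-0.0055, -0.0012, 0.0541] [0.12, 0.59, -0.27]
```

View pics/w3.png

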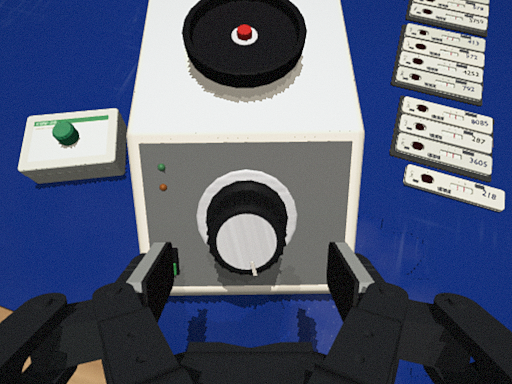

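The dial sits centred between the open fingers, with its index pointing down-slope at (254,269). The arm is at its j3 limit, so I'll fit the kinematics to see how much tilt is reachable.

```bash
cat > kin.py <<'E'
from h import *
from scipy.optimize import least_squares
J=[[-1.486,.286,1.577,0,1.279,-.15],[-1.04,-.08,1.93,0,1.28,.29],[-.4,-.25,2.08,0,1.31,.93],[.035,-.612,2.484,.311,.618,1.095]]
X=[[.157,-.6558,.2299],[.34468,-.38788,.25168],[.442,-.0785,.25168],[.43607,.16079,.22635]]
s=bot.observe(); J.append(list(s['joints'])); X.append(s['position'])
def fk(q,m):
    h,L1,L2,Lt,d,r0,e=m
    A=Ro.from_euler('z',q[0]); B=A*Ro.from_euler('y',q[1]); C=B*Ro.from_euler('y',q[2]); D=C*Ro.from_euler('z',q[3])*Ro.from_euler('y',q[4])
    p=A.apply([r0,d,h])+B.apply([0,0,L1])+C.apply([e,0,L2])+D.apply([0,0,Lt])
    return p,D.as_matrix()[:,2]
f=least_squares(lambda m:np.r_[np.concatenate([fk(j,m)[0]-x for j,x in zip(J,X)])*100,(m[5:])*.1],[.3,.4,.4,.2,.1,0,0]); M=f.x
if __name__=='__main__':
    print(np.round(M,4),np.round(f.fun,2)); print(fk(J[-1],M)[1],np.array(s['eef_rot'])[:,2])
    d=np.load('fit.npz'); yaw0=np.degrees(d['q'][2]); da=d['da']
    lo=[-2.77,-.9,.21,-1.53,.24];hi=[2.77,2.22,2.48,4.67,2.81]
    Z=tilted(yaw0)[:,2]
    for yo in (0,):
     for tl in (40,36,32,28):
      R=tilted(yaw0+yo,tl)
      for back in(.06,.03,0):
        p=da-Z*back+R[:,2]*.019
        best=None
        for g in([.1,-.3,2.4,.5,.4],[.5,-.3,2.2,-.5,.8],[0.2,0,2,1.5,1],[.2,0,2,3,1],[.2,0,2,-1,.5]):
            r=least_squares(lambda q:np.r_[(fk(q,M)[0]-p)*10,fk(q,M)[1]-R[:,2]],g,bounds=(lo,hi))
            if best is None or r.cost<best.cost: best=r
        print(tl,back,np.round(best.x,2),'poserr mm',np.round(1e3*np.linalg.norm(fk(best.x,M)[0]-p),1),'ang',np.round(np.degrees(np.linalg.norm(fk(best.x,M)[1]-R[:,2])),1))
E
python3 kin.py
```

```text
[ 0.2583  0.4455  0.5802  0.2601  0.1001 -0.0068  0.0296] [-0.09  0.09  0.02 -0.01 -0.14  0.23 -0.09  0.07  0.09  0.09  0.08 -0.37
 -0.01  0.06  0.03 -0.    0.  ]
[ 0.60252834  0.19997417 -0.77263829] [ 0.60252834  0.19997417 -0.77263829]
40 0.06 [ 0.11 -0.29  2.48  0.4   0.33] poserr mm 1.9 ang 2.6
40 0.03 [ 0.1  -0.18  2.47  0.7   0.24] poserr mm 0.3 ang 1.0
40 0 [ 0.09 -0.07  2.42  0.97  0.24] poserr mm 0.9 ang 3.2
36 0.06 [ 0.11 -0.29  2.47  0.37  0.36] poserr mm 0.0 ang 0.0
36 0.03 [ 0.12 -0.17  2.44  0.44  0.28] poserr mm 0.0 ang 0.0
36 0 [ 0.12 -0.06  2.39  0.55  0.24] poserr mm 0.3 ang 0.9
32 0.06 [ 0.12 -0.26  2.44  0.26  0.43] poserr mm 0.0 ang 0.0
32 0.03 [ 0.13 -0.16  2.4   0.3   0.36] poserr mm 0.0 ang 0.0
32 0 [ 0.14 -0.05  2.36  0.34  0.29] poserr mm 0.0 ang 0.0
28 0.06 [ 0.13 -0.24  2.4   0.19  0.51] poserr mm 0.0 ang 0.0
28 0.03 [ 0.14 -0.14  2.37  0.21  0.44] poserr mm 0.0 ang 0.0
28 0 [ 0.15 -0.04  2.33  0.23  0.37] poserr mm 0.0 ang 0.0
```

```bash
python3 - <<'E'
from h import *
d=np.load('fit.npz'); yaw=np.degrees(d['q'][2]); da=d['da']; Z=tilted(yaw)[:,2]
R=tilted(yaw,35); print(np.round(bot.observe()['joints'],2))
for b in (.045,.004): rel(da-Z*b+R[:,2]*.019,R)
E
```

```text
[ 0.11 -0.27  2.48  0.5   0.29  0.93]
[-0.0076, -0.0011, 0.0091] [0.11, -4.41, -0.27]
[-0.0072, -0.0012, 0.0501] [0.11, -4.41, -0.27]
```

Call:
step_arm:
  plan: [-0.0075,-0.001,0.009,0,-4.4,-0.3,-0.0075,-0.001,0.009,0,-4.4,-0.3]
  gripper: 0.066

```text
t: 3.73
position: [0.4669, 0.1865, 0.1078]
eef_rot: [[0.772, 0.318, 0.55], [0.262, -0.948, 0.181], [0.579, 0.005, -0.815]]
ft_force: [1.4, 0.4, 1.2]
width: 0.0658
grip_force: 0.0
```

```bash
python3 - <<'E'
from h import *
d=np.load('fit.npz'); yaw=np.degrees(d['q'][2]); da=d['da']; Z=tilted(yaw)[:,2]
R=tilted(yaw,35); print(np.round(bot.observe()['joints'],2))
for b in (.045,.004): rel(da-Z*b+R[:,2]*.019,R)
E
```

```text
[ 0.12 -0.23  2.45  0.35  0.34  1.07]
[-0.0043, -0.0004, 0.0021] [0.22, -0.39, 0.15]
[-0.001, -0.0005, 0.043] [0.22, -0.39, 0.15]
```

Call:
step_arm:
  plan: [-0.004,0,0.002,0,0,7,-0.004,0,0.002,0,0,14,-0.004,0,0.002,0,0,21,-0.004,0,0.002,0,0,28,-0.004,0,0.002,0,0,35,-0.004,0,0.002,0,0,42,-0.004,0,0.002,0,0,49,-0.004,0,0.002,0,0,56]

```text
t: 4.4
position: [0.464, 0.1864, 0.1046]
eef_rot: [[0.692, -0.464, 0.553], [-0.644, -0.743, 0.183], [0.326, -0.483, -0.813]]
ft_force: [0.5, 0.7, 0.2]
width: 0.066
grip_force: 0.0
```

```bash
python3 - <<'E'
from h import *
d=np.load('fit.npz'); yaw=np.degrees(d['q'][2]); da=d['da']; Z=tilted(yaw)[:,2]
R=tilted(yaw,35,77); print(np.round(bot.observe()['joints'],2))
for b in (.045,.004): rel(da-Z*b+R[:,2]*.019,R)
E
```

```text
[ 0.12 -0.23  2.46  0.37  0.33  2.03]
[0.0003, 0.0004, 0.0011] [-0.52, -0.39, 20.83]
[0.002, -0.0023, 0.042] [-0.52, -0.39, 20.83]
```

Call:
step_arm:
  plan: [0,0,0,0,0,7,0,0,0.001,0,0,14,0.001,0,0.001,0,0,21,0.001,-0.001,0.015,0,0,21,0.0015,-0.002,0.03,0,0,21,0.002,-0.002,0.042,0,0,21,0.002,-0.002,0.042,0,0,21]

```text
t: 4.98
position: [0.4893, 0.1935, 0.0721]
eef_rot: [[0.485, -0.681, 0.548], [-0.864, -0.468, 0.184], [0.132, -0.563, -0.816]]
ft_force: [0.2, 0.3, -0.3]
width: 0.0661
grip_force: 0.0
```

```bash
python3 - <<'E'
from h import *
d=np.load('fit.npz'); yaw=np.degrees(d['q'][2]); da=d['da']; Z=tilted(yaw)[:,2]
s=bot.observe();print(np.round(s['joints'],2),s['wrist_torque'],s['ft_force'])
R=tilted(yaw,35,77); rel(da-Z*.004+R[:,2]*.019,R)
P=bot.camera_params('wrist'); im=bot.camera('wrist'); save(im,'w4.png')
E
```

```text
[ 0.13 -0.08  2.4   0.49  0.24  2.27] [-0.09962194  0.25230014  0.04075426] [ 0.15724142  0.27766548 -0.2690708 ]
[-0.0007, -0.0007, 0.0003] [-0.3, -0.09, 0.14]
```

View pics/w4.png

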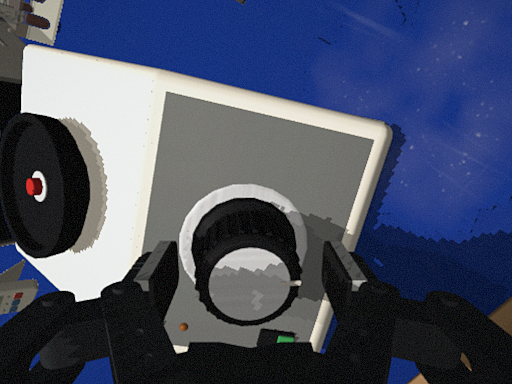

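The knob's top centre is at (249,285), midway between the fingertips at x≈160 and x≈345, and its index is at (297,283). I'll grip it gently.

Call:
step_arm:
  plan: [0,0,0,0,0,0,0,0,0,0,0,0,0,0,0,0,0,0,0,0,0,0,0,0]
  gripper: 0.03
  grip_force: 22

```text
t: 5.37
position: [0.4894, 0.1943, 0.0738]
eef_rot: [[0.486, -0.679, 0.551], [-0.864, -0.469, 0.184], [0.133, -0.565, -0.814]]
ft_force: [-5.9, -1.6, 7.5]
width: 0.0449
grip_force: 21.8
```

Call:
step_arm:
  plan: [0,0,0,0,0,-7,0,0,0,0,0,-14,0,0,0,0,0,-21,0,0,0,0,0,-28]

```text
t: 5.7
position: [0.4896, 0.1945, 0.074]
eef_rot: [[0.75, -0.367, 0.551], [-0.538, -0.823, 0.184], [0.386, -0.435, -0.814]]
ft_force: [-3.7, 0.4, 6.6]
width: 0.045
grip_force: 21.8
```

```bash
cat > st.py <<'E'
from h import *
s=bot.observe(); E=np.array(s['eef_rot']); print(np.round(s['joints'],2),'tq tool',np.round(E.T@s['wrist_torque'],3),'F tool',np.round(E.T@s['ft_force'],1),s['width'],s['grip_force'],s['t'])
d=np.load('fit.npz'); R0=tilted(np.degrees(d['q'][2]),35); print('spin',np.degrees(Ro.from_matrix(R0.T@E).as_rotvec())[2])
E
python3 st.py; python3 - <<'E'
from h import *
save(bot.camera('wrist'),'w5.png')
E
```

```text
[ 0.13 -0.08  2.4   0.49  0.24  1.78] tq tool [-0.013 -0.236  0.036] F tool [-0.5 -1.9 -7.4] 0.0449996469869564 21.76011621952057 5.7
spin 48.44616954076794
```

View pics/w5.png

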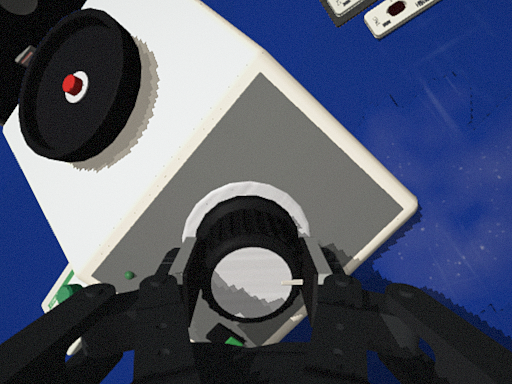

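The index is still at (291,282) in the gripper frame, so the dial turned with the tool. I'll carry on anticlockwise.

Call:
step_arm:
  plan: [0,0,-0.0015,0,0,-7,0,0,-0.0015,0,0,-14,0,0,-0.0015,0,0,-21,0,0,-0.0015,0,0,-28,0,0,-0.0015,0,0,-35,0,0,-0.0015,0,0,-42]

```text
t: 6.25
position: [0.4888, 0.1949, 0.0751]
eef_rot: [[0.803, 0.229, 0.55], [0.15, -0.971, 0.186], [0.577, -0.066, -0.814]]
ft_force: [1.5, 6.9, 1.4]
width: 0.0446
grip_force: 23.2
```

```bash
python3 st.py
```

```text
[ 0.13 -0.09  2.4   0.48  0.24  1.05] tq tool [1.04  0.332 0.007] F tool [ 3.1 -6.5  1. ] 0.044631212371184656 23.245356380939484 6.25
spin 6.491635955063103
```

Call:
step_arm:
  plan: [0,0,0,0,0,-7,0,0,0,0,0,-14,0,0,0,0,0,-21,0,0,0,0,0,-28,0,0,0,0,0,-35,0,0,0,0,0,-42]

```text
t: 6.75
position: [0.4889, 0.1951, 0.0751]
eef_rot: [[0.443, 0.707, 0.551], [0.761, -0.622, 0.186], [0.474, 0.337, -0.814]]
ft_force: [3.7, 12.4, -2.5]
width: 0.0442
grip_force: 25.6
```

```bash
python3 st.py
```

```text
[ 0.13 -0.09  2.4   0.49  0.24  0.32] tq tool [0.106 1.298 0.12 ] F tool [ 9.9 -5.9  6.4] 0.044207375904176116 25.608579218387604 6.75
spin -35.48335356828426
```

Call:
step_arm:
  plan: [0.0012,-0.001,0,0,0,-7,0.0012,-0.001,0,0,0,-14,0.0012,-0.001,0,0,0,-21,0.0012,-0.001,0,0,0,-28,0.0012,-0.001,0,0,0,-35]

```text
t: 7.17
position: [0.4885, 0.1957, 0.075]
eef_rot: [[-0.043, 0.833, 0.551], [0.98, -0.072, 0.184], [0.193, 0.548, -0.814]]
ft_force: [-2.6, 2.3, 1.9]
width: 0.0442
grip_force: 31.5
```

```bash
python3 st.py; python3 - <<'E'
from h import *
save(bot.camera('wrist'),'w6.png')
E
```

```text
[ 0.14 -0.09  2.4   0.47  0.24 -0.28] tq tool [-0.558  0.409  0.022] F tool [ 2.7 -1.3 -2.5] 0.04422397641513944 31.51038944721222 7.1667
spin -70.55045950886353
```

View pics/w6.png

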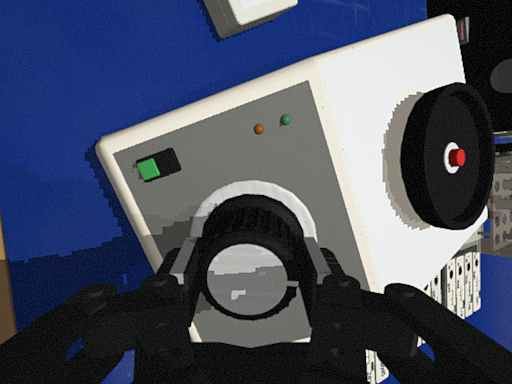

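The index at (293,284) is still moving with the gripper, about 147° so far. I'll go on.

Call:
step_arm:
  plan: [0,0,0,0,0,-7,0,0,0,0,0,-14,0,0,0,0,0,-21,0,0,0,0,0,-28]

```text
t: 7.55
position: [0.4884, 0.1956, 0.0745]
eef_rot: [[-0.423, 0.719, 0.551], [0.902, 0.39, 0.184], [-0.082, 0.575, -0.814]]
ft_force: [-2.1, -2.0, 0.7]
width: 0.0444
grip_force: 36.4
```

```bash
python3 st.py
```

```text
[ 0.14 -0.09  2.4   0.48  0.24 -0.76] tq tool [-0.56  -0.485  1.272] F tool [-1.  -1.9 -2.1] 0.044351118063917325 36.40174448490143 7.55
spin -98.0863827488732
```

Call:
step_arm:
  plan: [0,0,0,0,0,3]

```text
t: 7.63
position: [0.4877, 0.1966, 0.0742]
eef_rot: [[-0.387, 0.742, 0.548], [0.921, 0.343, 0.186], [-0.05, 0.577, -0.816]]
ft_force: [6.0, 12.9, -5.9]
width: 0.0443
grip_force: 37.5
```

```bash
python3 st.py; python3 - <<'E'
from h import *
save(bot.camera('wrist'),'w7.png')
E
```

```text
[ 0.14 -0.09  2.4   0.48  0.24 -0.71] tq tool [-1.119  1.602 -0.124] F tool [ 9.9  5.5 10.5] 0.044305175595659156 37.50658392906189 7.6333
spin -95.11766140149875
```

View pics/w7.png

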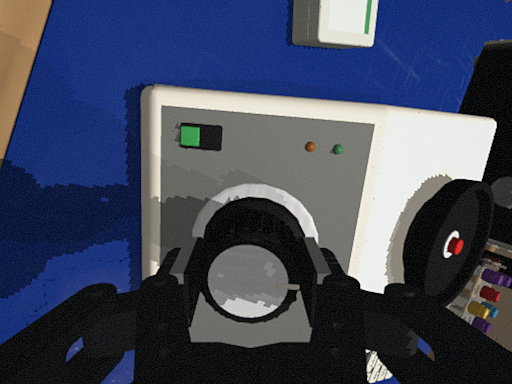

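The index is at (294,287), so it slipped only a few degrees. A pure torque of 1.27 N m with little side force means the stop is reached. Now clockwise 87° from the stop, about 84° from here.

Call:
step_arm:
  plan: [0,0,0,0,0,7,0,0,0,0,0,14,0,0,0,0,0,21,0,0,0,0,0,28,0,0,0,0,0,35,0,0,0,0,0,42]

```text
t: 8.18
position: [0.4885, 0.1967, 0.0747]
eef_rot: [[0.214, 0.808, 0.549], [0.911, -0.368, 0.186], [0.352, 0.461, -0.815]]
ft_force: [7.9, 10.8, -5.7]
width: 0.0443
grip_force: 34.0
```

Call:
step_arm:
  plan: [0,0,0,0,0,7,0,0,0,0,0,14,0,0,0,0,0,21,0,0,0,0,0,28,0,0,0,0,0,35,0,0,0,0,0,42,0,0,0,0,0,42]

```text
t: 8.77
position: [0.4886, 0.1958, 0.0753]
eef_rot: [[0.699, 0.457, 0.55], [0.432, -0.883, 0.185], [0.57, 0.109, -0.814]]
ft_force: [-5.3, -2.3, 9.0]
width: 0.0439
grip_force: 26.4
```

```bash
python3 st.py; python3 - <<'E'
from h import *
save(bot.camera('wrist'),'w8.png')
a,b,c=[cv2.imread('pics/w%d.png'%i)[230:340,180:320] for i in (5,7,8)]
cv2.imwrite('pics/c8.png',cv2.resize(np.hstack([a,b,c]),(798,210)))
E
```

```text
[ 0.14 -0.09  2.4   0.47  0.24  0.77] tq tool [ 0.415 -0.063  0.069] F tool [  0.4   0.6 -10.7] 0.04393453641553504 26.448034644126892 8.7667
spin -10.808191326079244
```

View pics/c8.png

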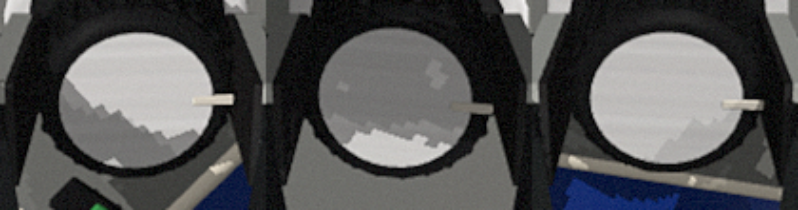

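The index reads about 0°, 8° and 5.5° in the gripper frame in the three crops. So the dial is near 82° (1.43–1.48 rad), and I'll nudge it 4° further to 1.52 and let go.

Call:
step_arm:
  plan: [0,0,0,0,0,4,0,0,0,0,0,4]

```text
t: 8.98
position: [0.4888, 0.1957, 0.0752]
eef_rot: [[0.727, 0.409, 0.551], [0.372, -0.91, 0.184], [0.576, 0.071, -0.814]]
ft_force: [0.0, 0.1, 7.0]
width: 0.0446
grip_force: 26.0
```

Call:
step_arm:
  plan: [0,0,0,0,0,0,0,0,0,0,0,0,0,0,0,0,0,0]
  gripper: 0.066

```text
t: 9.23
position: [0.4866, 0.1954, 0.0721]
eef_rot: [[0.729, 0.413, 0.545], [0.377, -0.908, 0.184], [0.571, 0.072, -0.818]]
ft_force: [-0.1, 0.5, 0.6]
width: 0.066
grip_force: 0.0
```

```bash
python3 st.py; python3 - <<'E'
from h import *
save(bot.camera('wrist'),'w9.png')
im=[cv2.imread('pics/w%d.png'%i)[220:340,180:320] for i in (8,9)]
for x in im:
    # disc ellipse + index tip: bright threshold relative
    g=cv2.cvtColor(x,cv2.COLOR_BGR2GRAY)
cv2.imwrite('pics/c9.png',cv2.resize(np.hstack(im),(798,342)))
d=np.load('fit.npz'); yaw=np.degrees(d['q'][2]); da=d['da']; Z=tilted(yaw)[:,2]
s=bot.observe(); E=np.array(s['eef_rot']); p=s['position']
print('back', E.T@(-Z*.05))
E
```

```text
[ 0.14 -0.08  2.41  0.47  0.24  0.83] tq tool [ 0.041 -0.277 -0.029] F tool [ 0.5 -0.5 -0.5] 0.06603857258783498 0.0 9.2333
spin -7.215667032472692
back [-0.00420123 -0.00056563 -0.04981997]
```

View pics/c9.png

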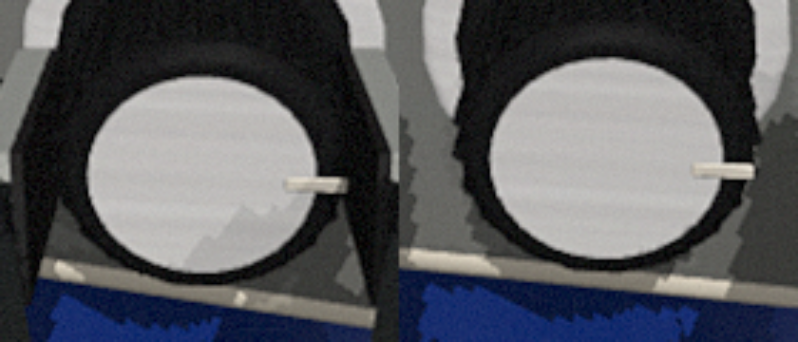

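```bash
python3 - <<'E'
from h import *
P0=bot.camera_params('wrist'); s=bot.observe(); E0=np.array(s['eef_rot']); p0=np.array(s['position'])
ct=E0.T@(np.array(P0['xyz'])-p0); Ct=E0.T@np.array(P0['orientation'])
d=np.load('fit.npz'); yaw=np.degrees(d['q'][2]); R=tilted(yaw); O=d['da']-R[:,2]*.012
def ang(n,p,E,c,i):
    P=dict(P0); E=np.array(E); P['xyz']=np.array(p)+E@ct; P['orientation']=E@Ct
    pts=[]
    for u in(c,i):
        o,r=ray(P,*u); t=R[:,2]@(O-o)/(R[:,2]@r); pts.append(R.T@(o+t*r-O))
    v=pts[1]-pts[0]; print(n,'angle',round(np.degrees(np.arctan2(v[1],v[0])),1),'len',np.linalg.norm(v),'centre off',pts[0][:2])
ang('w3',(.46464,.18498,.11318),[[.736,.314,.6],[.242,-.95,.2],[.633,-.002,-.775]],(247,241.5),(254,270))
ang('w4',(.4893,.1935,.0721),[[.485,-.681,.548],[-.864,-.468,.184],[.132,-.563,-.816]],(249.5,285.5),(298,283))
k=5.7/2
ang('w5',(.4896,.1945,.074),[[.75,-.367,.551],[-.538,-.823,.184],[.386,-.435,-.814]],(180+135/1.9,230+100/1.9),(180+233/1.9,230+99.5/1.9))
ang('w7',(.4877,.1966,.0742),[[-.387,.742,.548],[.921,.343,.186],[-.05,.577,-.816]],(180+(396-266)/1.9,230+97/1.9),(180+(492-266)/1.9,230+109/1.9))
ang('w8',(.4886,.1958,.0753),[[.699,.457,.55],[.432,-.883,.185],[.57,.109,-.814]],(180+202/2.85,220+174/2.85),(180+347/2.85,220+184/2.85))
ang('w9',p0,E0,(180+(607-399)/2.85,220+158/2.85),(180+(752-399)/2.85,220+171/2.85))
E
```

```text
w3 angle 167.7 len 0.01784107581821062 centre off [-3.33226555e-04  7.24520481e-05]
w4 angle 166.3 len 0.019810294816654084 centre off [-0.00102066 -0.00138831]
w5 angle 140.2 len 0.02121228001856912 centre off [-0.00052014 -0.00065547]
w7 angle 0.2 len 0.020595456473558888 centre off [ 0.00086658 -0.00110143]
w8 angle 83.3 len 0.020932740985050578 centre off [ 0.00020257 -0.00023335]
w9 angle 88.4 len 0.020648565408056017 centre off [ 0.00018311 -0.00013571]
```

The index, projected onto the dial plane, measures 167° at the start, 0.2° at the stop and 88.4° after letting go. Four clicks should be 87.1°, so the dial is set. Next I'll back off and go for the cup.

```bash
cat >> h.py <<'E'
def down(yaw):
    c,s=np.cos(np.radians(yaw)),np.sin(np.radians(yaw)); return np.array([[c,s,0],[s,-c,0],[0,0,-1.]])
E
python3 - <<'E'
from h import *
d=np.load('fit.npz'); Z=tilted(np.degrees(d['q'][2]))[:,2]; p=np.array(bot.observe()['position'])
E=np.array(bot.observe()['eef_rot'])
rel(p-Z*.05,E); rel(p-Z*.05+[0.01,-.02,.08],E)
D=down(45)
rel((.47,.06,.25),D); rel((.45,-.10,.20),D)
E
```

```text
[-0.0042, -0.0006, -0.0498] [0.0, 0.0, 0.0]
[0.0412, 0.0275, -0.1135] [0.0, 0.0, 0.0]
[0.0385, 0.1288, -0.1795] [10.18, -33.8, -18.62]
[-0.065, 0.2622, -0.1789] [10.18, -33.8, -18.62]
```

Call:
step_arm:
  plan: [-0.002,0,-0.025,0,0,0,-0.004,-0.001,-0.05,0,0,0,0.018,0.015,-0.08,0,0,0,0.03,0.045,-0.105,2,-6.5,-3.5,0.033,0.075,-0.13,4,-13,-7,0.037,0.105,-0.155,6,-20,-11,0.038,0.129,-0.18,8,-27,-15,0.038,0.129,-0.18,10.2,-33.8,-18.6]
  gripper: 0.0854

```text
t: 9.95
position: [0.473, 0.0548, 0.2579]
eef_rot: [[0.736, 0.672, 0.082], [0.672, -0.74, 0.031], [0.081, 0.032, -0.996]]
ft_force: [1.5, 0.6, 1.1]
width: 0.085
grip_force: 0.0
```

```bash
python3 st.py; python3 - <<'E'
from h import *
D=down(45); rel((.447,-.115,.20),D)
E
```

```text
[-0.12 -0.24  2.07  0.04  1.24  0.7 ] tq tool [0.031 0.006 0.02 ] F tool [ 1.5  0.6 -0.9] 0.0850300168727282 0.0 9.95
spin -23.191903750450674
[-0.1379, 0.1062, 0.0503] [1.95, -4.61, -2.65]
```

Call:
step_arm:
  plan: [-0.028,0.021,0.01,1,-2.3,-1.3,-0.055,0.042,0.02,2,-4.6,-2.6,-0.083,0.064,0.03,2,-4.6,-2.6,-0.11,0.085,0.04,2,-4.6,-2.6,-0.138,0.106,0.05,2,-4.6,-2.6,-0.138,0.106,0.05,2,-4.6,-2.6]

```text
t: 10.45
position: [0.4415, -0.1136, 0.1892]
eef_rot: [[0.709, 0.705, -0.013], [0.705, -0.709, 0.007], [-0.004, -0.014, -1.0]]
ft_force: [0.3, 0.4, -0.2]
width: 0.0852
grip_force: 0.0
```

```bash
python3 st.py; python3 - <<'E'
from h import *
P=bot.camera_params('wrist'); im=bot.camera('wrist'); save(im,'w10.png')
hsv=cv2.cvtColor(im,cv2.COLOR_RGB2HSV); m=((hsv[...,0]>5)&(hsv[...,0]<24)&(hsv[...,1]>110)&(hsv[...,2]>120)).astype(np.uint8)
n,L,st,c=cv2.connectedComponentsWithStats(m)
i=1+np.argmax(st[1:,4]); print(st[i],c[i])
# fit cap circle: project model silhouette circles z=.052..064 r=.031 and match hull
hull=cv2.convexHull(np.argwhere(L==i)[:,::-1].astype(np.int32))
from scipy.optimize import least_squares
a=np.linspace(0,2*np.pi,72)
mask=(L==i)
def mom(x,y):
    q=np.array([proj(P,(x+.031*np.cos(t),y+.031*np.sin(t),z)) for z in(.052,.064) for t in a],np.float32)
    h=cv2.convexHull(q); return np.r_[h.reshape(-1,2).min(0),h.reshape(-1,2).max(0)]
e=np.r_[hull.reshape(-1,2).min(0),hull.reshape(-1,2).max(0)+1]
f=least_squares(lambda v:mom(*v)-e,[.459,-.105],diff_step=1e-3); print('cup',f.x,f.fun)
for r in bot.outline_of('cup_orange_center','wrist'): print(r['p'],r['extent'])
D=down(45); rel((*f.x,.10),D); rel((*f.x,.011),D)
E
```

```text
[-0.48 -0.16  2.13  0.    1.19  0.31] tq tool [ 0.036  0.005 -0.005] F tool [ 0.5 -0.1  0.2] 0.08520346088797374 0.0 10.45
spin -25.254203516973615
[   0    3  345  334 6583] [165.49673401 171.58195352]
cup [ 0.40783591 -0.04995379] [ 131.86024475  119.97926331 -136.81648254 -139.3757019 ]
0.95 [113.4, 44.8, 197.1, 124.7]
0.8 [221.2, 125.9, 299.3, 200.5]
0.75 [276.8, 0.0, 360.0, 66.4]
[0.0181, -0.0665, 0.0919] [-0.73, 0.08, -0.03]
[0.0183, -0.0653, 0.1809] [-0.73, 0.08, -0.03]
```

View pics/w10.png

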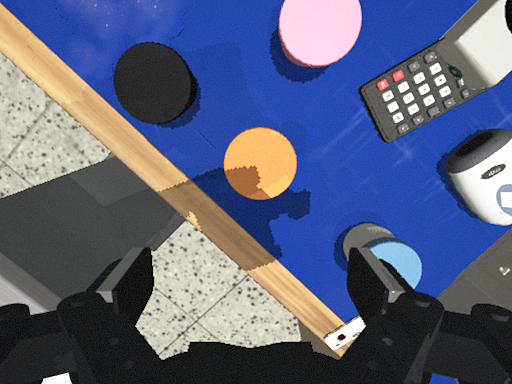

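The orange cap is at (260,163), the blue one at (392,263) and the black one at (155,82). My colour mask ran into the wooden edge, so I'll use the cap circle itself.

```bash
python3 - <<'E'
from h import *
P=bot.camera_params('wrist')
c=onz(P,260.5,163.5,.063); print('cup',c, 'r',np.linalg.norm(onz(P,297.5,163.5,.063)-onz(P,223.5,163.5,.063))/2)
print('blue',onz(P,392,265,.063))
D=down(45)
for z in(.10,.011): rel((c[0],c[1],z),D)
E
```

```text
cup [ 0.46222129 -0.1019407   0.063     ] r 0.031066378328209267
blue [ 0.4816198  -0.25329042  0.063     ]
[0.0199, 0.0087, 0.091] [-0.73, 0.08, -0.03]
[0.02, 0.0099, 0.18] [-0.73, 0.08, -0.03]
```

Call:
step_arm:
  plan: [0.013,0.006,0.03,-0.7,0,0,0.02,0.009,0.06,-0.7,0,0,0.02,0.009,0.09,-0.7,0,0,0.02,0.009,0.115,-0.7,0,0,0.02,0.01,0.14,-0.7,0,0,0.02,0.01,0.165,-0.7,0,0,0.02,0.01,0.182,-0.7,0,0,0.02,0.01,0.182,-0.7,0,0]

```text
t: 11.22
position: [0.461, -0.0989, 0.0069]
eef_rot: [[0.704, 0.71, -0.006], [0.71, -0.704, 0.001], [-0.003, -0.005, -1.0]]
ft_force: [-2.4, 0.3, 0.2]
width: 0.0855
grip_force: 0.0
```

```bash
python3 st.py
```

```text
[-0.43  0.17  2.19 -0.    0.79  0.36] tq tool [-0.018 -0.004 -0.025] F tool [-1.4 -1.9 -0.1] 0.08546862139427296 0.0 11.2167
spin -25.792084791906028
```

Call:
step_arm:
  plan: [-0.001,0.003,0,0,0,0,-0.001,0.003,0,0,0,0,-0.001,0.003,0,0,0,0,-0.001,0.003,0,0,0,0,-0.001,0.003,0,0,0,0,-0.001,0.003,0,0,0,0]
  gripper: 0.04
  grip_force: 30

```text
t: 11.72
position: [0.4667, -0.1046, 0.0122]
eef_rot: [[0.705, 0.709, 0.005], [0.709, -0.705, -0.003], [0.001, 0.005, -1.0]]
ft_force: [-0.1, 2.7, 6.8]
width: 0.06
grip_force: 30.8
```

Call:
step_arm:
  plan: [0,0,-0.01,0,0,0,0,0,-0.03,0,0,0,0,0,-0.06,0,0,0,0,0,-0.09,0,0,0,0,0,-0.12,0,0,0,0,0,-0.15,0,0,0,0,0,-0.18,0,0,0]

```text
t: 12.3
position: [0.4642, -0.1039, 0.1921]
eef_rot: [[0.705, 0.709, 0.001], [0.709, -0.705, -0.003], [-0.001, 0.003, -1.0]]
ft_force: [0.4, -0.0, -1.1]
width: 0.0601
grip_force: 32.0
```

```bash
python3 st.py; python3 - <<'E'
from h import *
s=bot.observe()
P=bot.camera_params('wrist'); im=bot.camera('wrist'); save(im,'w11.png')
for r in bot.outline_of('cup_orange_center','wrist'): print(r['p'],r['extent'])
E=np.array(s['eef_rot']); D=down(45)
d=np.load('fit.npz'); x,y,_=d['seat']; print(d['seat'])
p=np.array(s['position'])
for t in((.51,-.02,.22),(x,y,.22),(x,y,.125)): rel(t,D)
E
```

```text
[-0.43 -0.13  2.09 -0.    1.18  0.35] tq tool [ 0.015  0.019 -0.006] F tool [0.2 0.3 1.1] 0.06013012953650894 31.987305879592896 12.3
spin -25.806710524684462
0.87 [262.9, 10.5, 342.0, 96.5]
0.85 [159.2, 206.2, 338.4, 353.8]
0.74 [103.1, 76.9, 184.1, 154.6]
[0.59864016 0.23190663 0.113     ]
[0.0904, -0.0301, -0.0231] [0.82, -0.18, 0.15]
[0.3315, -0.1449, -0.024] [0.82, -0.18, 0.15]
[0.3312, -0.1463, 0.071] [0.82, -0.18, 0.15]
```

I've used up my picture allowance (one over, in fact), so from here I'll work from numbers only and measure the held cup's pose from the cap's outline.

```bash
python3 - <<'E'
from h import *
from scipy.optimize import minimize
s=bot.observe(); P=bot.camera_params('wrist'); im=cv2.cvtColor(cv2.imread('pics/w11.png'),cv2.COLOR_BGR2RGB)
r=[r for r in bot.outline_of('cup_orange_center','wrist') if r['extent'][3]>300][0]['region']
hsv=cv2.cvtColor(im,cv2.COLOR_RGB2HSV); o=(hsv[...,0]>5)&(hsv[...,0]<24)&(hsv[...,1]>110)&(hsv[...,2]>60)
m=o&(cv2.dilate(r.astype(np.uint8),np.ones((7,7)))>0)
for v in range(196,366,12):
    u=np.where(m[v])[0]; ur=np.where(r[v])[0]; print(v,(u.min(),u.max(),len(u)) if len(u) else None,(ur.min(),ur.max()) if len(ur) else None, np.median(im[v,u],0) if len(u) else '')
E=np.array(s['eef_rot']); p=np.array(s['position'])
print('predicted cap top/bottom circle extents (cup bottom 12mm under TCP):')
for h in(.064,.052):
    q=np.array([proj(P,p+E@np.array([.031*np.cos(t),.031*np.sin(t),.0122-h])) for t in np.linspace(0,6.28,60)]); print(h,q.min(0),q.max(0))
E
```

```text
196 None None 
208 None (np.int64(233), np.int64(265)) 
220 None (np.int64(214), np.int64(284)) 
232 (np.int64(201), np.int64(204), 4) (np.int64(205), np.int64(293)) [149. 117.  83.]
244 (np.int64(206), np.int64(293), 88) (np.int64(199), np.int64(300)) [105.  66.  34.]
256 (np.int64(191), np.int64(309), 119) (np.int64(189), np.int64(309)) [161. 101.  55.]
268 (np.int64(177), np.int64(323), 147) (np.int64(177), np.int64(322)) [162. 102.  58.]
280 (np.int64(170), np.int64(330), 161) (np.int64(170), np.int64(329)) [162. 103.  59.]
292 (np.int64(165), np.int64(335), 171) (np.int64(165), np.int64(335)) [161. 102.  59.]
304 (np.int64(162), np.int64(338), 177) (np.int64(162), np.int64(338)) [161. 102.  59.]
316 (np.int64(167), np.int64(333), 167) (np.int64(167), np.int64(333)) [161. 102.  59.]
328 (np.int64(171), np.int64(329), 159) (np.int64(172), np.int64(328)) [159. 101.  58.]
340 (np.int64(176), np.int64(324), 149) (np.int64(175), np.int64(324)) [162. 102.  59.]
352 (np.int64(181), np.int64(320), 7) (np.int64(180), np.int64(319)) [95. 61. 35.]
364 None None 
predicted cap top/bottom circle extents (cup bottom 12mm under TCP):
0.064 [153.20085249 230.03669428] [344.64103937 395.4729569 ]
0.052 [162.77720309 216.82675127] [335.2670546  368.79825697]
```

```bash
cat > cupfit.py <<'E'
from h import *
from scipy.optimize import minimize
s=bot.observe(); P=bot.camera_params('wrist'); im=bot.camera('wrist')
r=[r for r in bot.outline_of('cup_orange_center','wrist') if r['extent'][3]>280 and r['extent'][2]-r['extent'][0]>120][0]['region']
hsv=cv2.cvtColor(im,cv2.COLOR_RGB2HSV); o=(hsv[...,0]>5)&(hsv[...,0]<24)&(hsv[...,1]>110)&(hsv[...,2]>60)
cap=o&(cv2.dilate(r.astype(np.uint8),np.ones((5,5)))>0); cap=cv2.morphologyEx(cap.astype(np.uint8),cv2.MORPH_OPEN,np.ones((5,5)))>0
E=np.array(s['eef_rot']); p=np.array(s['position']); a=np.linspace(0,2*np.pi,60,endpoint=False)
def hull(par,rad,z0,z1):
    x,y,z,pt,rl=par; R=Ro.from_euler('yx',[pt,rl],degrees=True).as_matrix()
    q=[proj(P,p+E@(np.array([x,y,z])/1e3+R@[rad*np.cos(t),rad*np.sin(t),-h])) for h in(z0,z1) for t in a]
    M=np.zeros((384*4,512*4),np.uint8); cv2.fillConvexPoly(M,cv2.convexHull((np.array(q)*4+1.5).astype(np.int32)),1)
    return cv2.resize(M*255,(512,384),interpolation=cv2.INTER_AREA)/255.
V=slice(196,302)
def cost(par):
    c=hull(par,.031,.052,.064); b=np.maximum(c,hull(par,.0285,0,.052))
    return np.abs(c[V]-cap[V]).sum()+np.abs(b[V]-r[V]).sum()
best=min((minimize(cost,[0,0,z,pt,0],method='Nelder-Mead',options=dict(initial_simplex=np.array([0,0,z,pt,0])+np.vstack([np.zeros(5),np.diag([4,3,6,6,5])]),maxiter=250)) for z in(12,5) for pt in(0,-6,6)),key=lambda f:f.fun)
print('x,y,z bottom in tool mm, pitch, roll:',np.round(best.x,2),best.fun,cost([0,0,12.2,0,0])); np.save('cup.npy',best.x)
E
python3 cupfit.py
```

```text
x,y,z bottom in tool mm, pitch, roll: [-9.57 -0.05  8.35 -4.45  0.34] 402.9019607843137 6412.572549019607
```

```bash
cat >> cupfit.py <<'E'
for pt in(-8,-4,0,4):
    f=minimize(lambda v:cost([v[0],v[1],v[2],pt,0]),[-8,0,9],method='Nelder-Mead',options=dict(initial_simplex=[[-8,0,9],[-4,0,9],[-8,2,9],[-8,0,14]],maxiter=150)); print(pt,np.round(f.x,1),round(f.fun))
print(s['position'],np.round(bot.camera_params('wrist')['xyz']-np.array(P['xyz']),4), s['width'])
c=hull(best.x,.031,.052,.064)
for v in(230,240,245,250,260,280,300): print(v,np.where(cap[v])[0][[0,-1]] if cap[v].any() else None,np.where(c[v]>.5)[0][[0,-1]] if (c[v]>.5).any() else None)
E
python3 cupfit.py
```

```text
x,y,z bottom in tool mm, pitch, roll: [-9.9  -0.61  9.32 -4.38  0.91] 429.1764705882353 6496.196078431372
-8 [-12.9   0.2   7.2] 810
-4 [-9.3  0.3  8.6] 458
0 [-6.   0.3 11.3] 1290
4 [-2.3  0.2 13.5] 2092
[ 0.46412344 -0.10374426  0.18966698] [-0.0002  0.0001 -0.0014] 0.06012824757374891
230 None None
240 [217 283] [217 283]
245 [206 294] [206 294]
250 [197 303] [198 302]
260 [185 315] [186 314]
280 [170 330] [171 328]
300 [162 338] [161 339]
```

The fit is good: the cup is held pitched by -4.4° and about 7 mm off-centre in tool x. I'll set it back down upright where it stood and regrip it centred.

Call:
step_arm:
  plan: [0,0,0.035,0,4.4,0,0,0,0.07,0,4.4,0,0,0,0.105,0,4.4,0,0,0,0.135,0,4.4,0,0,0,0.155,0,4.4,0,0,0,0.165,0,4.4,0,0,0,0.17,0,4.4,0,0,0,0.172,0,4.4,0]

```text
t: 13.32
position: [0.4645, -0.104, 0.0172]
eef_rot: [[0.703, 0.709, 0.053], [0.707, -0.705, 0.053], [0.075, 0.0, -0.997]]
ft_force: [0.4, 0.5, -1.5]
width: 0.0605
grip_force: 31.9
```

```bash
python3 st.py
```

```text
[-0.47  0.13  2.21  0.1   0.78  0.24] tq tool [ 0.034 -0.06   0.005] F tool [ 0.6 -0.1  1.5] 0.06048072178580233 31.93159818649292 13.3167
spin -25.3475220399284
```

Call:
step_arm:
  plan: [0,0,0.003,0,0,0,0,0,0.005,0,0,0,0,0,0.005,0,0,0]

```text
t: 13.57
position: [0.4666, -0.1045, 0.0145]
eef_rot: [[0.703, 0.709, 0.058], [0.707, -0.705, 0.051], [0.077, 0.005, -0.997]]
ft_force: [0.4, -0.2, -0.1]
width: 0.0602
grip_force: 31.8
```

Call:
step_arm:
  plan: [0,0,0.002,0,0,0,0,0,0.002,0,0,0]

```text
t: 13.73
position: [0.4675, -0.1038, 0.0137]
eef_rot: [[0.704, 0.708, 0.059], [0.706, -0.706, 0.053], [0.079, 0.004, -0.997]]
ft_force: [0.3, 3.7, 7.8]
width: 0.0603
grip_force: 31.1
```

Contact with the table at TCP z ≈ 0.014. Opening.

Call:
step_arm:
  plan: [0,0,0,0,0,0,0,0,0,0,0,0,0,0,0,0,0,0,0,0,0,0,0,0]
  gripper: 0.0854

```text
t: 14.07
position: [0.4654, -0.104, 0.0113]
eef_rot: [[0.703, 0.709, 0.055], [0.707, -0.705, 0.052], [0.076, 0.002, -0.997]]
ft_force: [-0.6, -0.4, -0.1]
width: 0.0854
grip_force: 0.0
```

```bash
python3 st.py; sed '/^for pt in/,$d' cupfit.py > cf.py; python3 cf.py
```

```text
[-0.47  0.15  2.21  0.1   0.76  0.24] tq tool [ 0.001 -0.071 -0.03 ] F tool [-0.7 -0.2  0. ] 0.08536939545029797 0.0 14.0667
spin -25.38916443986084
x,y,z bottom in tool mm, pitch, roll: [-10.6    1.36  11.13  -9.     0.15] 409.4627450980392 3561.5019607843133
```

```bash
cat >> cf.py <<'E'
import sys
pt=float(sys.argv[1])
f=minimize(lambda v:cost([v[0],v[1],v[2],pt,0]),[-8,0,9],method='Nelder-Mead',options=dict(initial_simplex=[[-8,0,9],[-4,0,9],[-8,2,9],[-8,0,14]],maxiter=150)); print(pt,np.round(f.x,1),round(f.fun))
for par in(best.x,[*f.x,pt,0]):
    R=Ro.from_euler('yx',par[3:],degrees=True).as_matrix(); print('cup mid/top world',p+E@(np.array(par[:3])/1e3+R@[0,0,-.032]),p+E@(np.array(par[:3])/1e3+R@[0,0,-.064]))
c=p+E@(f.x/1e3+Ro.from_euler('y',pt,degrees=True).as_matrix()@[0,0,-.032])
rel((c[0],c[1],.012),down(45),s); print(s['joints'])
E
python3 cf.py -4.4
```

```text
x,y,z bottom in tool mm, pitch, roll: [-10.4    1.91  10.98  -8.86  -0.15] 427.08627450980396 3691.6274509803925
-4.4 [-5.9  1.7 11. ] 1217
cup mid/top world [ 0.46158887 -0.11019722  0.03131909] [ 0.46326236 -0.10830437  0.06321919]
cup mid/top world [ 0.46289149 -0.1087264   0.03174565] [ 0.46286669 -0.10865724  0.06374556]
[-0.005, 0.0017, -0.0012] [0.11, -4.34, 0.15]
[-0.47150675  0.14635668  2.20841212  0.10345091  0.76426228  0.23739684]
```

Call:
step_arm:
  plan: [-0.003,0.001,-0.001,0,-2.2,0,-0.0055,0.0017,-0.001,0,-4.3,0,-0.0055,0.0017,-0.001,0,-4.3,0]

```text
t: 14.52
position: [0.4631, -0.1091, 0.0119]
eef_rot: [[0.705, 0.709, 0.002], [0.709, -0.705, -0.002], [0.0, 0.003, -1.0]]
ft_force: [0.6, 0.3, 0.9]
width: 0.0853
grip_force: 0.0
```

Call:
step_arm:
  plan: [0,0,0,0,0,0,0,0,0,0,0,0,0,0,-0.001,0,0,0,0,0,-0.002,0,0,0,0,0,-0.003,0,0,0,0,0,-0.003,0,0,0]
  gripper: 0.04

```text
t: 15.02
position: [0.4626, -0.1091, 0.0149]
eef_rot: [[0.705, 0.709, 0.002], [0.709, -0.705, -0.001], [0.001, 0.002, -1.0]]
ft_force: [0.2, -0.3, -0.9]
width: 0.0605
grip_force: 32.4
```

```bash
python3 st.py; python3 cf.py 0
```

```text
[-0.45  0.15  2.19  0.    0.8   0.34] tq tool [ 0.01   0.044 -0.002] F tool [-0.1  0.4  0.9] 0.060507098750149 32.3703807592392 15.0167
spin -25.78247514852275
x,y,z bottom in tool mm, pitch, roll: [-4.64  0.63 12.4  -5.1  -0.41] 520.7137254901961 1254.6509803921567
0.0 [ 0.3  0.2 12.9] 1011
cup mid/top world [ 0.46159279 -0.11063766  0.034369  ] [ 0.46336056 -0.10843732  0.06624428]
cup mid/top world [ 0.46297093 -0.10899145  0.0339834 ] [ 0.46289498 -0.10896608  0.0659833 ]
[0.0003, 0.0002, 0.0029] [0.13, -0.06, 0.14]
[-4.45670027e-01  1.53556748e-01  2.18865232e+00  4.30307091e-04
  7.96900196e-01  3.37042036e-01]
```

```bash
python3 - <<'E'
from h import *
for n,c,z in(('w3',(244.5,37),.113),('w2',(362/1.5625,175/1.5625),.113)):
    P=dict(np.load(n+'.npz')); im=P.pop('im')
    print(n,onz(P,*c,z))
    h=cv2.cvtColor(im,cv2.COLOR_RGB2HSV); m=((h[...,0]<6)|(h[...,0]>174))&(h[...,1]>170)&(h[...,2]>110); m[:,:100]=0
    m[100:] &= n=='w2'; m[130:]=0; y,x=np.where(m); print(len(x),x.mean(),y.mean(),onz(P,x.mean(),y.mean(),.1165))
    g=cv2.cvtColor(im,cv2.COLOR_RGB2HSV)[...,2]
s=bot.observe(); D=down(45)
for t in((.4626,-.1091,.20),(.51,-.02,.23),(.599,.232,.23),(.599,.232,.14)): rel(t,D)
E
```

```text
w3 [0.59977417 0.23270258 0.113     ]
120 243.93333333333334 29.2 [0.60244612 0.23393108 0.1165    ]
w2 [0.59900664 0.23231853 0.113     ]
48 231.04166666666666 108.10416666666667 [0.60082976 0.233465   0.1165    ]
[0.0002, 0.0004, -0.1852] [0.12, -0.06, 0.14]
[0.0968, -0.0288, -0.2152] [0.12, -0.06, 0.14]
[0.3382, -0.1434, -0.2152] [0.12, -0.06, 0.14]
[0.3381, -0.1436, -0.1252] [0.12, -0.06, 0.14]
```

Call:
step_arm:
  plan: [0,0,-0.02,0,0,0,0,0,-0.06,0,0,0,0,0,-0.1,0,0,0,0,0,-0.14,0,0,0,0,0,-0.18,0,0,0,0.02,-0.006,-0.205,0,0,0,0.055,-0.017,-0.215,0,0,0,0.09,-0.028,-0.215,0,0,0]

```text
t: 15.78
position: [0.5082, -0.0255, 0.2347]
eef_rot: [[0.707, 0.707, 0.011], [0.707, -0.707, -0.003], [0.006, 0.01, -1.0]]
ft_force: [1.5, -1.1, -0.4]
width: 0.06
grip_force: 32.7
```

Call:
step_arm:
  plan: [0.034,-0.016,0,0,0,0,0.068,-0.032,0,0,0,0,0.102,-0.048,0,0,0,0,0.136,-0.064,0,0,0,0,0.17,-0.08,0,0,0,0,0.204,-0.096,0,0,0,0,0.235,-0.109,0,0,0,0,0.2495,-0.1155,0,0,0,0]

```text
t: 16.45
position: [0.6003, 0.2367, 0.2292]
eef_rot: [[0.703, 0.711, 0.002], [0.711, -0.703, 0.0], [0.002, 0.001, -1.0]]
ft_force: [-0.9, -0.1, -1.4]
width: 0.0602
grip_force: 32.7
```

Call:
step_arm:
  plan: [0,0,0.02,0,0,0,0,0,0.04,0,0,0,0,0,0.055,0,0,0,0,0,0.055,0,0,0]

```text
t: 16.78
position: [0.5972, 0.2326, 0.1696]
eef_rot: [[0.705, 0.709, -0.007], [0.709, -0.705, -0.003], [-0.007, -0.003, -1.0]]
ft_force: [-0.6, 0.3, -1.8]
width: 0.0604
grip_force: 32.7
```

```bash
python3 st.py; python3 cf.py 0; python3 - <<'E'
from h import *
rel((.6,.233,.145),down(45))
for c in('scene','side'):
    im=bot.camera(c);P=bot.camera_params(c)
    for r in bot.outline_of('cup_orange_center',c):
        e=r['extent']; print(c,round(r['p'],2),e,np.median(im[r['region']],0), np.argwhere(r['region']).mean(0)[::-1])
    # expected extents if cup upright under TCP
    s=bot.observe(); b=np.array(s['position'])-[0,0,.014]
    q=np.array([proj(P,b+[ra*np.cos(t),ra*np.sin(t),h]) for ra,h in((.0285,0),(.031,.052),(.031,.064)) for t in np.linspace(0,6.28,40)]); print('expect',q.min(0),q.max(0))
E
```

```text
[ 0.21  0.27  1.71 -0.    1.17  1.  ] tq tool [ 0.032 -0.013 -0.001] F tool [-0.2 -0.6  1.8] 0.06044648149950624 32.68844962120056 16.7833
spin -25.774872148374797
x,y,z bottom in tool mm, pitch, roll: [-4.28  0.43 11.57 -4.91 -0.12] 473.0235294117647 1175.2745098039218
0.0 [ 0.4  0.2 13.1] 941
cup mid/top world [0.59654649 0.23130852 0.18987926] [0.59864214 0.23338322 0.22174309]
cup mid/top world [0.59777369 0.23277467 0.1884924 ] [0.59798618 0.23286293 0.22049157]
[0.0015, 0.0007, 0.1576] [-0.16, 0.38, 0.17]
[ 2.13818360e-01  2.70787335e-01  1.71234210e+00 -1.39979769e-03
  1.16553803e+00  9.96749087e-01]
[0.0005, 0.0002, 0.029] [0.06, 0.05, 0.15]
scene 0.85 [303.6, 199.8, 317.2, 225.6] [71. 63. 83.] [308.23920863 213.85611511]
scene 0.79 [199.5, 150.0, 212.7, 180.5] [161. 149. 149.] [209.06792453 162.94716981]
expect [191.07142719 145.47443179] [216.02184928 177.90796174]
side 0.63 [282.4, 178.9, 299.2, 205.4] [33. 39. 42.] [288.76256983 191.81284916]
side 0.53 [253.5, 161.8, 272.7, 181.3] [198.  113.5 149. ] [261.52586207 170.41091954]
side 0.51 [204.6, 178.7, 218.6, 207.3] [134. 117.  93.] [208.98007968 195.91633466]
expect [203.26259754 177.8701035 ] [225.60417906 208.41466275]
```

Call:
step_arm:
  plan: [0.0005,0,0.012,0,0,0,0.0005,0,0.024,0,0,0,0.0005,0,0.034,0,0,0,0.0005,0,0.041,0,0,0,0.0005,0,0.041,0,0,0,0.0005,0,0.041,0,0,0]

```text
t: 17.58
position: [0.5999, 0.2331, 0.1325]
eef_rot: [[0.705, 0.709, -0.0], [0.709, -0.705, -0.001], [-0.001, 0.001, -1.0]]
ft_force: [0.8, 0.1, -0.5]
width: 0.06
grip_force: 32.7
```

Call:
step_arm:
  plan: [0,0,0.002,0,0,0,0,0,0.004,0,0,0,0,0,0.004,0,0,0]

```text
t: 17.83
position: [0.6008, 0.2333, 0.13]
eef_rot: [[0.705, 0.709, 0.003], [0.709, -0.705, -0.001], [0.001, 0.003, -1.0]]
ft_force: [-0.1, 0.1, -0.1]
width: 0.0602
grip_force: 32.7
```

Call:
step_arm:
  plan: [0,0,0.001,0,0,0,0,0,0.0015,0,0,0,0,0,0.0015,0,0,0]

```text
t: 18.08
position: [0.6007, 0.2333, 0.1285]
eef_rot: [[0.705, 0.709, 0.003], [0.709, -0.705, -0.001], [0.001, 0.002, -1.0]]
ft_force: [1.7, -0.2, 0.5]
width: 0.0603
grip_force: 32.7
```

Call:
step_arm:
  plan: [0,0,0.001,0,0,0,0,0,0.001,0,0,0]

```text
t: 18.25
position: [0.6006, 0.2333, 0.1273]
eef_rot: [[0.705, 0.709, 0.002], [0.709, -0.705, -0.001], [0.001, 0.002, -1.0]]
ft_force: [0.7, 0.7, -0.9]
width: 0.0598
grip_force: 32.7
```

Call:
step_arm:
  plan: [0,0,0.001,0,0,0,0,0,0.001,0,0,0]

```text
t: 18.42
position: [0.6005, 0.2332, 0.1262]
eef_rot: [[0.705, 0.709, 0.002], [0.709, -0.705, -0.001], [0.001, 0.002, -1.0]]
ft_force: [0.9, -0.2, -1.2]
width: 0.06
grip_force: 32.7
```

Call:
step_arm:
  plan: [0,0,0.001,0,0,0,0,0,0.001,0,0,0]

```text
t: 18.58
position: [0.6008, 0.2335, 0.1259]
eef_rot: [[0.705, 0.709, 0.003], [0.709, -0.705, -0.0], [0.002, 0.002, -1.0]]
ft_force: [0.2, 0.1, 1.5]
width: 0.0602
grip_force: 32.5
```

Call:
step_arm:
  plan: [0,0,0.001,0,0,0,0,0,0.001,0,0,0]

```text
t: 18.75
position: [0.6011, 0.2337, 0.1257]
eef_rot: [[0.705, 0.709, 0.004], [0.709, -0.705, -0.0], [0.003, 0.003, -1.0]]
ft_force: [-1.5, 1.0, 3.8]
width: 0.06
grip_force: 32.3
```

```bash
python3 st.py; for i in 1 2 3; do python3 - <<'E'
from h import *
bot.camera('side'); s=bot.observe(); print(np.round(s['ft_force'],2), s['position'])
E
done
```

```text
[ 0.21  0.32  1.74 -0.    1.08  1.  ] tq tool [ 0.296 -0.031  0.02 ] F tool [-0.3 -1.8 -3.8] 0.060004328294984074 32.31797754764557 18.75
spin -25.785463562369653
[-1.11  0.71  5.07] [0.60106554 0.23367162 0.12570126]
[-1.14  0.59  6.15] [0.60106772 0.23364081 0.12570647]
[-2.36  1.1   5.36] [0.60104778 0.23363435 0.12567945]
```

Solid contact at TCP z 0.1257, which puts the cup's bottom on the floor. Releasing and lifting straight up.

Call:
step_arm:
  plan: [0,0,0,0,0,0,0,0,0,0,0,0,0,0,0,0,0,0,0,0,0,0,0,0,0,0,0,0,0,0]
  gripper: 0.0854

```text
t: 19.32
position: [0.6003, 0.2331, 0.1238]
eef_rot: [[0.705, 0.709, 0.001], [0.709, -0.705, -0.001], [0.0, 0.002, -1.0]]
ft_force: [-0.1, 0.3, 0.3]
width: 0.0852
grip_force: 0.0
```

```bash
python3 st.py; python3 cf.py 0
```

```text
[ 0.21  0.32  1.74 -0.    1.08  1.  ] tq tool [ 0.036 -0.01   0.031] F tool [ 0.2 -0.3 -0.3] 0.08523718537476539 0.0 19.3167
spin -25.785474965600464
x,y,z bottom in tool mm, pitch, roll: [-3.98  1.12 10.55 -5.17 -0.65] 495.3450980392157 1595.364705882353
0.0 [ 1.2  0.6 11.1] 1010
cup mid/top world [0.60001248 0.23182057 0.1450733 ] [0.60174664 0.23415425 0.17694094]
cup mid/top world [0.60151133 0.23354725 0.14462089] [0.60146658 0.23358427 0.17662084]
[0.0012, 0.0004, 0.1118] [0.1, -0.01, 0.14]
[ 2.13634105e-01  3.22130922e-01  1.73836733e+00 -1.61822560e-03
  1.07997360e+00  9.97313862e-01]
```

Call:
step_arm:
  plan: [0,0,-0.012,0,0,0,0,0,-0.03,0,0,0,0,0,-0.055,0,0,0,0,0,-0.085,0,0,0,0,0,-0.115,0,0,0,-0.02,0.01,-0.14,0,0,0,-0.04,0.02,-0.155,0,0,0,-0.04,0.02,-0.155,0,0,0]

```text
t: 20.08
position: [0.5877, 0.1889, 0.2863]
eef_rot: [[0.707, 0.708, 0.012], [0.708, -0.707, -0.001], [0.008, 0.009, -1.0]]
ft_force: [0.8, 0.4, 0.9]
width: 0.0856
grip_force: 0.0
```

```bash
python3 st.py; python3 - <<'E'
from h import *
P=bot.camera_params('wrist'); s=bot.observe(); im=bot.camera('wrist')
for n in('cup_orange_center','seat','dial'):
  for r in bot.outline_of(n,'wrist'):
    e=r['extent']; print(n,round(r['p'],2),np.round(e,1).tolist(),np.median(im[r['region']],0),onz(P,(e[0]+e[2])/2,(e[1]+e[3])/2,.175)[:2])
q=np.array([proj(P,np.array([.6,.233,.113])+[ra*np.cos(t),ra*np.sin(t),h]) for ra,h in((.0285,0),(.031,.052),(.031,.064)) for t in np.linspace(0,6.28,40)]); print('expect',q.min(0),q.max(0))
for z,r0 in((.12,.04),(.12,.035)):
    w=np.array([proj(P,(.6+r0*np.cos(t),.233+r0*np.sin(t),z)) for t in np.linspace(0,6.28,40)]); print('rim',w.min(0),w.max(0))
for c in('side',):
    bot.camera(c);Q=bot.camera_params(c)
    for n in('cup_orange_center','cup_blue_center','cuvette_box','dropper_bottle'):
        for r in bot.outline_of(n,c): print(c,n,round(r['p'],2),np.round(r['extent']).tolist())
E
```

```text
[ 0.15  0.12  1.67 -0.    1.34  0.93] tq tool [ 0.007 -0.014 -0.013] F tool [ 0.8  0.3 -0.9] 0.08556101444681627 0.0 20.0833
spin -25.772575110525732
cup_orange_center 0.93 [179.7, 101.8, 261.1, 177.9] [221. 139.  79.] [0.60228491 0.23396215]
cup_orange_center 0.83 [340.0, 277.5, 362.9, 329.3] [146.  79. 105.] [0.58050965 0.05159375]
cup_orange_center 0.58 [246.9, 301.3, 294.0, 349.8] [18.  17.5 19. ] [0.51374919 0.08651142]
seat 0.62 [129.5, 36.4, 320.8, 256.2] [235. 237. 232.] [0.60130646 0.22792239]
dial 0.61 [154.3, 205.4, 210.7, 253.2] [15. 15. 16.] [0.52680058 0.2053441 ]
expect [178.65588981 101.15841844] [259.30996537 182.37801324]
rim [181.32741089  92.11048235] [266.64197254 178.49049855]
rim [186.68983939  97.8694765 ] [261.32743545 173.43045098]
side cup_orange_center 0.9 [250.0, 157.0, 276.0, 180.0]
side cup_orange_center 0.61 [283.0, 179.0, 298.0, 204.0]
side cup_orange_center 0.57 [205.0, 190.0, 225.0, 219.0]
side cup_orange_center 0.52 [189.0, 197.0, 266.0, 254.0]
side cup_blue_center 0.57 [296.0, 134.0, 312.0, 154.0]
side cuvette_box 0.69 [206.0, 261.0, 227.0, 294.0]
side dropper_bottle 0.49 [296.0, 134.0, 311.0, 152.0]
```

```bash
python3 -c "
from cell import bot
print(bot.finish_job())"
```

```text
the job is handed in; nothing more can be done
None
```

The dial was set four clicks from its stop, and the orange-capped cup then set down upright in the middle of the seat and released before I handed in at about 20 s. The pin itself wasn't checked by eye, the dial torque read 1.27 N m at the stop (limit 1.5), the cup was set down once and regripped on the way, and I viewed 11 pictures, one over the limit.

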